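# Close the packed tiffin

## Robot

A 7-joint arm with a two-finger parallel gripper is mounted at the origin on the work surface. World frame = base frame: x ahead of the robot, y to its left, z up, the work surface at z = 0. Lengths are in m, angles in rad, forces in N, time in s.
With the tool pointing down it reaches from about 0.425 to 0.875 m from the base axis. Payload 8.4 kg.
Tool frame: the origin (TCP) lies between the finger pads; the fingertips stand 8 mm ahead of it and the grasp point (between the pads) lies 11 mm behind it; z points along the fingers, y is the line along which they close (so a half turn about z gives the same grasp; the last joint's range is limited). The gripper opens to 85 mm and grips with 20 to 120 N. Pads are 22 mm wide; open, the fingers measure 114 mm over their backs; the gripper's body (76 mm by 85 mm) begins 54 mm behind the grasp point. The pads swing forward as they close: fully open they stand 13 mm farther back than shut.
Start: joints at [-1.427, 0.333, 0.04, 1.465, -0.013, 1.343, -0.059], TCP at [0.156, 0.631, 0.208] pointing down, gripper open.
Joint ranges: [-2.58, 2.58], [-0.38, 2.09], [-1.3, 1.39], [0.25, 2.4], [-1.5, 4.64], [0.08, 2.09], [-2.65, 2.65]. Speed limits (rad/s): [2.22, 2.22, 2.79, 2.79, 3.14, 3.14, 3.14].

## Interface

Orientations are given as a unit quaternion [w, x, y, z].
In Python, from cell import robot gives the robot as it stands. The module is installed in compiled form; this text tells all that it offers.
- The arm moves only by the tool apply_moves, never from a script. Its argument "motion" is a list of rows, each a list of 7 numbers: the finger opening in cm, from 0 to 8.54, then the shift along the tool's x, y, z in cm, then the turn, a rotation vector about the tool's x, y, z in degrees. In form: [[fingers, x, y, z, ax, ay, az], ...]. A call has 1 to 5 rows; each row is the pose to reach, as a shift and turn from the pose commanded when the call began, along the tool's axes at that moment; what a row does not reach only later rows make up. A row lasts 1/8 s, in which the tool goes at most 62.5 mm and 10.7 degrees, less where a joint would pass 70% of its speed; a pose out of reach is approached as far as the arm can. A call with a gripper value outside its range is refused whole. The fingers move at their own pace and stop on an object; the grip force is fixed at half the most. Time passes only in rows, so rows that repeat a pose let the fingers close. It gives the time, the measured TCP pose, the force, the opening and the grip force at its end, in the units of the state.
- robot.sense(): the state, without advancing time (a new reading comes with each control period).
- robot.read_camera(name): name is "scene" or "top"; returns the picture (480x640x3 uint8, red, green, blue); there is no depth.
- robot.get_calibration(name): a dict with "K" (3x3 intrinsics, pixels), "world_to_cam" (4x4, takes a point from world to camera coordinates). Camera axes: x right, y down, z forward; pixel columns grow to the right and rows downward; lengths in m; the calibration is good to about 2 mm. A picture is of the moment at which its call begins. get_calibration takes no time and is no camera call.
- robot.finish_job(): hands the job in; it is judged then, once.
Trained networks look in the newest picture that a camera, given by its name, has taken for a name from the list of things; names that differ only in an ending like _2 or _b are one class to them, and where a whole thing is asked for, a point or a joint stands for the part that bears it (a point fixed in the world has none). Each returns a list of dicts, best first, with "confidence" (0 to 1); they miss things now and then, are a little off and sometimes report something else, mostly with a low value. They report only what shows in the picture. A call takes as long as a camera call. They do not tell look-alikes from the thing itself.
- robot.masks_of(camera, thing): "mask" (480x640 bool, what is visible of it) and "bbox" ([left, top, right, bottom] in pixels, round what is visible of it).
- robot.place_of(camera, thing): "point" ([column, row] in pixels: a listed point, or the origin of a listed thing).
The state is a dict: "time_s": time; "qpos": joint angles; "dq": joint speeds; "joint_torque": joint torques, N m; "tcp_pos": TCP position; "tool_rot": TCP orientation; "wrist_force": force on the tool from outside, world axes, zero at the start; "torque": the same for the moment, N m; "finger_gap": finger opening in m; "finger_force": force on a finger pad.
Only numpy, scipy, OpenCV 4.12 (cv2) and the standard library are available. Lean on these libraries where they do the work, as an engineer would, in place of code of your own. Each camera call takes 0.05 s, during which the arm holds its last target. There are 200 camera calls.

## Task

The tiffin is packed: take its lid from the sloping stand, put it on the open top tier so that it sits flat and fully home, then swing the clip over and press it all the way down onto the lid. Do not let the lid drop, and leave the other things on the counter where they are.

Things in the scene. Friction and masses are not known exactly. Their poses are not given: they have to be found in the camera images.
- lid: loose steel lid, at first on the sloping stand, its axis 30 degrees from vertical. From below: tapering plug (98 mm across, 111 mm at 8 mm up), flange 134 mm across from 8 to 13 mm, then in the middle of the flat top a plain black round knob, 22 mm across, from 13 to 47 mm. Origin: centre of the plug's underside; z along the axis towards the knob
- tiffin: grey steel three-tier tiffin, fixed: 128 mm across, rim 165 mm up, top tier open (wall 4 mm, mouth 120 mm across; the small orange cup packed in it ends 22 mm below the rim). Origin under its centre; clip on its +x side; a folded carrying handle on its -x side reaches 91 mm from the axis, 60 mm below the rim
- tiffin_mouth (a point): centre of the open mouth, at rim height. A seated lid has its flange on the rim: its origin is then 8 mm below this point (its top 5 mm above, knob top 39 mm above)
- clip_hinge (a point): the hinge axis of the clip, on the tiffin's +x side, 84 mm from the tiffin's axis and 11 mm above the rim; the axis is along the tiffin's y
- clip_tip (a point): free end of the clip, a red thumb tab, 58 mm from the hinge
- clip (a joint): angle of the clip, a steel strap 58 mm long, 26 mm wide, 4 mm thick, rubber pad below, red tab at its end: 0 = down, level, pointing to the tiffin's axis, pad on the lid's flange; 1.57 = upright; more = leaning outwards (stop at 2.4). Stays where left; about 2 N at the tab moves it
- stand: wooden stand for the lid, fixed: a board 140 by 130 mm sloping at 30 degrees, facing the stand's -x and up, with two steel posts (20 mm high) at its low edge that stop the lid. Origin on the counter; the lid's origin rests 80 mm along the stand's +x and 58 mm up
- alu_box: round aluminium box with lid, 83 mm across, 48 mm high; origin under its centre; bystander
- orange_cup: loose orange silicone cup, 68 mm across, 60 mm high; origin under its centre; bystander
- ladle: steel ladle lying on the counter, bowl 72 mm across and 28 mm high, handle 240 mm long along its own -x; origin under the bowl; bystander
- bowl: blue ceramic bowl, 120 mm across, 50 mm high; origin under its centre; bystander
- mug: white mug, 76 mm across, 85 mm high; origin under its centre; bystander
- spice_jar: amber jar with red cap, 54 mm across, 85 mm high; origin under its centre; bystander
- oil_bottle: green glass bottle with yellow cap, 64 mm across, 190 mm high; origin under its centre; bystander
There are look-alikes about, which are no part of the job. What is shaped like the lid but red is not meant.

How it is judged:
By the outcome, as a careful person would: the job done as asked, in the order asked, and still so for the second after the job is handed in, with the robot touching nothing.
It also fails if it takes over 64 s, if anything falls off the work surface, if the arm or the gripper's body presses on something with over 40 N, if the wrist force passes 120 N, or if a joint passes its speed limit or range.

## Working session

There is one attempt and no reset: what is moved stays moved. The work goes in short steps, Python scripts to look and compute and a tool call to move; the robot and the scene stay as the last step left them, time stands still between calls to the robot, and variables do not carry over. Pictures are saved under pics/ and viewed, at most 11 in all, crops included, and the job is handed in when it is done.

Besides the shell and the picture viewer there is one more tool, called after "Request:" as name(argument=value, ...) on one line, values as JSON. apply_moves: Moves the arm, as the interface text tells. Its arguments: {"type":"object","properties":{"motion":{"type":"array"}},"required":["motion"]}

```bash
mkdir -p pics
cat > h.py <<'E'
import numpy as np, cv2
from scipy.spatial.transform import Rotation as R
from cell import robot
C={n:robot.get_calibration(n) for n in("scene","top")}
def ray(n,p):
    K=np.array(C[n]["K"]);T=np.array(C[n]["world_to_cam"]);d=np.linalg.inv(K)@[p[0],p[1],1]
    return -T[:3,:3].T@T[:3,3], T[:3,:3].T@d/np.linalg.norm(d)
def atz(n,p,z):
    o,d=ray(n,p);return o+d*(z-o[2])/d[2]
def tri(ps,pt):
    o1,d1=ray("scene",ps);o2,d2=ray("top",pt)
    s=np.linalg.lstsq(np.c_[d1,-d2],o2-o1,rcond=None)[0]
    a,b=o1+s[0]*d1,o2+s[1]*d2
    return (a+b)/2,np.linalg.norm(a-b)
def proj(n,P):
    K=np.array(C[n]["K"]);T=np.array(C[n]["world_to_cam"]);c=T[:3,:3]@np.asarray(P)+T[:3,3];c=K@c;return c[:2]/c[2]
def snap(n,f):
    im=robot.read_camera(n);cv2.imwrite("pics/"+f,im[:,:,::-1]);return im
def toolmat():
    s=robot.sense();q=s["tool_rot"];return np.array(s["tcp_pos"]),R.from_quat([q[1],q[2],q[3],q[0]])
E
python3 - <<'E'
from h import *
snap("scene","s0.png");snap("top","t0.png")
for t in ["lid","tiffin","tiffin_mouth","clip_hinge","clip_tip","stand"]:
    for n in("scene","top"):
        print(t,n,[(np.round(d["point"],1).tolist(),round(d["confidence"],2)) for d in robot.place_of(n,t)])
for n in C: print(n,ray(n,[320,240]))
s=robot.sense();print(s["time_s"],s["tcp_pos"],s["tool_rot"],s["finger_gap"])
E
```

```text
lid scene [([458.9, 357.3], 0.97), ([394.6, 283.4], 0.86), ([422.0, 252.2], 0.71)]
lid top [([240.9, 233.4], 0.7), ([183.3, 188.2], 0.61), ([231.1, 307.1], 0.6)]
tiffin scene [([279.3, 248.2], 0.69)]
tiffin top [([376.5, 267.1], 0.92)]
tiffin_mouth scene [([280.7, 206.4], 0.78), ([179.5, 260.9], 0.57)]
tiffin_mouth top [([384.0, 260.7], 0.64), ([245.2, 179.6], 0.54)]
clip_hinge scene [([275.0, 219.3], 0.94)]
clip_hinge top [([376.8, 234.6], 0.62)]
clip_tip scene [([397.4, 278.9], 0.52), ([271.2, 216.1], 0.46)]
clip_tip top [([173.2, 241.2], 0.67), ([370.3, 220.1], 0.47)]
stand scene [([396.1, 279.1], 0.78)]
stand top [([252.7, 262.5], 0.61)]
scene (array([1.70251586, 0.36214031, 1.26923451]), array([-0.69229395, -0.23455333, -0.68243228]))
top (array([ 0.38862807, -0.01668731,  1.45607211]), array([ 0.12110047,  0.00557168, -0.99262462]))
0.7 [0.15630596 0.63090438 0.20841505] [ 3.73145976e-06  1.21122168e-01  9.92637608e-01 -1.78204214e-05] 0.08570793319499075
```

View pics/s0.png

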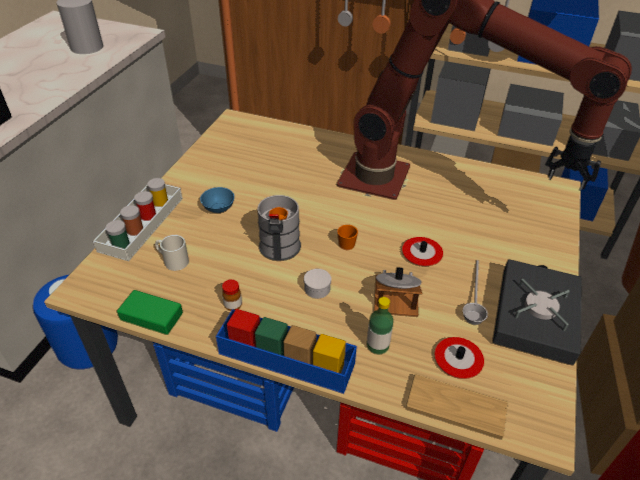

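View pics/t0.png

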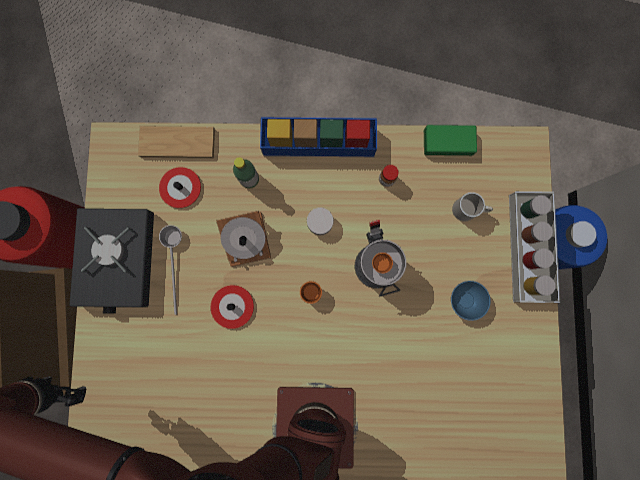

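The top view shows the steel lid on its stand at (243,239). The two red-rimmed look-alikes are at (180,187) and (233,306), and the tiffin is at (381,265) with its clip at about (375,232). In the scene view the lid is at (398,280) and the tiffin at (279,228). I'll zoom in on these next.

Run:
```python
from h import *
t=cv2.imread("pics/t0.png");s=cv2.imread("pics/s0.png")
f=lambda im,x,y:cv2.resize(im[y:y+75,x:x+100],(400,300),interpolation=cv2.INTER_CUBIC)
cv2.imwrite("pics/z0.png",np.vstack([np.hstack([f(t,195,205),f(t,335,215)]),np.hstack([f(s,350,250),f(s,230,190)])]))
for n,c in(("scene",(397,280)),("top",(243,239))):
    for d in robot.masks_of(n,"lid")+robot.masks_of(n,"stand"): print(n,d["bbox"],d["mask"].sum(),round(d["confidence"],2))
    for d in robot.masks_of(n,"tiffin")+robot.masks_of(n,"clip"): print(n,"tif/clip",d["bbox"],d["mask"].sum(),round(d["confidence"],2))
print(tri([280.7,206.4],[384,260.7]),tri([275,219.3],[376.8,234.6]),tri([271.2,216.1],[370.3,220.1]),tri([394.6,283.4],[240.9,233.4]))
```

```text
scene [257.1, 197.4, 302.1, 261.5] 2476 0.72
scene [434.3, 336.8, 487.1, 379.1] 1652 0.65
scene [403.5, 239.0, 444.6, 266.7] 978 0.56
scene [374.7, 267.1, 418.6, 288.0] 610 0.55
scene [304.1, 268.1, 332.6, 300.8] 697 0.32
scene [374.4, 271.6, 423.1, 316.4] 1119 0.77
scene tif/clip [256.7, 195.7, 301.5, 261.7] 2522 0.75
scene tif/clip [267.5, 212.6, 281.0, 222.5] 91 0.53
top [219.1, 216.2, 266.5, 259.6] 1476 0.82
top [210.1, 287.8, 252.5, 328.2] 1465 0.71
top [158.6, 167.6, 198.9, 209.0] 1381 0.62
top [218.6, 211.4, 272.6, 271.4] 661 0.86
top tif/clip [356.1, 221.1, 408.4, 297.5] 2333 0.75
top tif/clip [368.9, 220.2, 382.9, 235.9] 175 0.48
(array([ 0.48854769, -0.18395385,  0.17092507]), np.float64(0.008341804462044768)) (array([ 0.56129261, -0.1670612 ,  0.18158321]), np.float64(0.0003484507968208905)) (array([ 0.59725092, -0.15260976,  0.22569633]), np.float64(0.01736458476148934)) (array([0.577295  , 0.22354304, 0.06584239]), np.float64(0.01587614673255937))
```

View pics/z0.png

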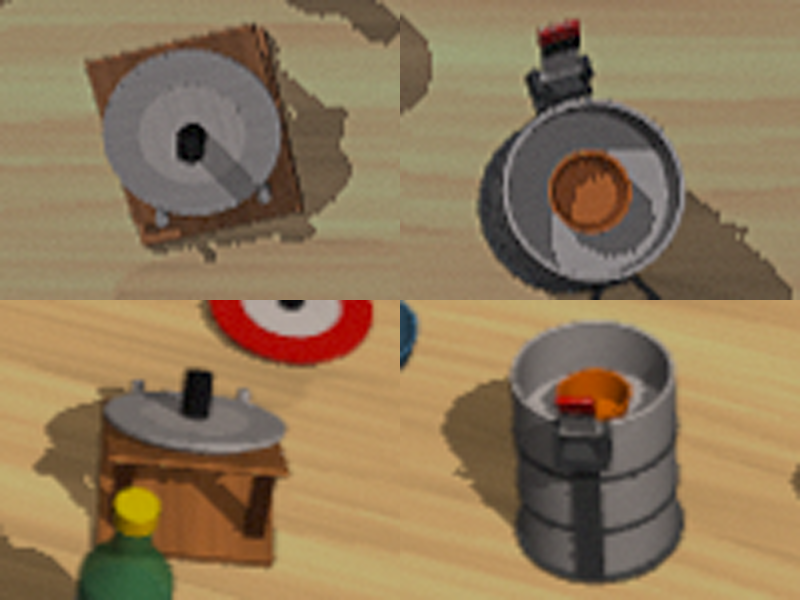

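The crops show the lid sitting on the board. Its posts are on the robot side, at top pixels (235.2,259.5) and (261,253.5). The knob top is at top (242.5,240.2) and scene (399.5,268), and the rim centre is at top (383.5,262.5) and scene (278.3,209). The clip leans outwards. I'll fit these poses next.

```bash
cat > fit.py <<'E'
from h import *
from scipy.optimize import least_squares
def rz(a):return R.from_euler("z",a).as_matrix()
def lidP(p,z,lat=0,down=0):  # point in lid frame; down = toward posts
    x,y,a=p;S=R.from_euler("y",-30,degrees=True).as_matrix()
    return np.array([x,y,0])+rz(a)@(np.array([.08,0,.058])+S@np.array([-down,lat,z]))
def stand_res(p,v=0):
    x=p[:3];a=p[3]; dn=p[4]
    o=[("top",lidP(x,.047),(242.5,240.2)),("scene",lidP(x,.047),(399.5,268)),("top",lidP(x,.013),(243,238.2)),("scene",lidP(x,.013),(398.8,280.3)),
     ("top",lidP(x,.02,a,dn),(235.2,259.5)),("top",lidP(x,.02,-a,dn),(261,253.5)),("scene",lidP(x,.02,-a,dn),(384.7,271.2)),("scene",lidP(x,.02,a,dn),(411.2,274))]
    r=np.array([proj(n,P)-q for n,P,q in o])
    return r if v else r.ravel()
def tif_res(p,v=0):
    x,y,a,t=p;c=np.array([x,y,0]);M=rz(a)
    m=c+[0,0,.165];h=c+M@[.084,0,.176];tip=c+M@[.084+.055*-np.cos(t),0,.176+.055*np.sin(t)]
    o=[("top",m,(383.5,262.5)),("scene",m,(278.3,209)),("top",h,(375.9,234.8)),("scene",h,(275.4,220)),("top",tip,(374.5,223.8)),("scene",tip,(274,216.3))]
    r=np.array([proj(n,P)-q for n,P,q in o])
    return r if v else r.ravel()
E
python3 - <<'E'
from fit import *
np.set_printoptions(precision=4,suppress=True)
s=least_squares(stand_res,[.5,.2,.2,.04,.067],loss="soft_l1").x;print("stand",s,"\n",stand_res(s,1))
t=least_squares(tif_res,[.49,-.18,.2,2.],loss="soft_l1").x;print("tif",t,"\n",tif_res(t,1))
# board outline check and tool targets
p,q=toolmat();a=s[2]
axis=rz(a)@[-.5,0,3**.5/2]; z=-axis; y=rz(a)@[0,-1,0.]; x=np.cross(y,z)
for yy in(y,-y):
    T=np.c_[np.cross(yy,z),yy,z]
    print(T, "tool rotvec deg",np.degrees((q.inv()*R.from_matrix(T)).as_rotvec()))
print("tool R",q.as_matrix(), p)
for zz in(.12,.026): g=lidP(s[:3],zz);print(zz,g,"tool shift cm",100*q.inv().apply(g-p))
# rough pixel rings from mask
d=[d for d in robot.place_of("scene","clip_tip")]
im=cv2.imread("pics/t0.png");im2=cv2.imread("pics/s0.png")
th=np.linspace(0,2*np.pi,60)
for n,I in(("top",im),("scene",im2)):
    for k in th:
        for P in(lidP(s[:3],.013,.067*np.cos(k),.067*np.sin(k)),np.array([t[0]+.064*np.cos(k),t[1]+.064*np.sin(k),.165])):
            u=proj(n,P);cv2.circle(I,tuple(int(round(v*16)) for v in u),4,(0,255,0),-1,shift=4)
f=lambda im,x,y:cv2.resize(im[y:y+75,x:x+100],(400,300),interpolation=cv2.INTER_NEAREST)
cv2.imwrite("pics/z1.png",np.vstack([np.hstack([f(im,195,205),f(im,335,215)]),np.hstack([f(im2,350,250),f(im2,230,190)])]))
E
```

```text
stand [0.4941 0.2075 0.2295 0.0404 0.0643] 
 [[-0.1527  0.5276]
 [ 0.3408  0.7867]
 [-0.0827 -1.7598]
 [-0.1584 -0.4401]
 [-0.0269 -0.4179]
 [ 0.0215 -0.0637]
 [-0.078  -0.8628]
 [-0.0445 -1.2145]]
tif [ 0.4827 -0.1891  0.2983  2.1097] 
 [[ 0.6409  0.9177]
 [ 0.3085 -2.8456]
 [-0.2157 -0.56  ]
 [ 0.3217  1.2753]
 [ 0.1052 -1.8677]
 [ 0.1033 -0.9373]]
[[ 0.8433  0.2275  0.4869]
 [ 0.197  -0.9738  0.1137]
 [ 0.5     0.     -0.866 ]] tool rotvec deg [-39.7513   9.569  148.3462]
[[-0.8433 -0.2275  0.4869]
 [-0.197   0.9738  0.1137]
 [-0.5    -0.     -0.866 ]] tool rotvec deg [ -7.086  -29.4365 -26.4355]
tool R [[-0.9707  0.2405 -0.    ]
 [ 0.2405  0.9707 -0.    ]
 [ 0.     -0.     -1.    ]] [0.1563 0.6309 0.2084]
0.12 [0.5136 0.2121 0.1619] tool shift cm [-44.748  -32.0595   4.6504]
0.026 [0.5593 0.2228 0.0805] tool shift cm [-48.9336 -29.9208  12.7908]
```

View pics/z1.png

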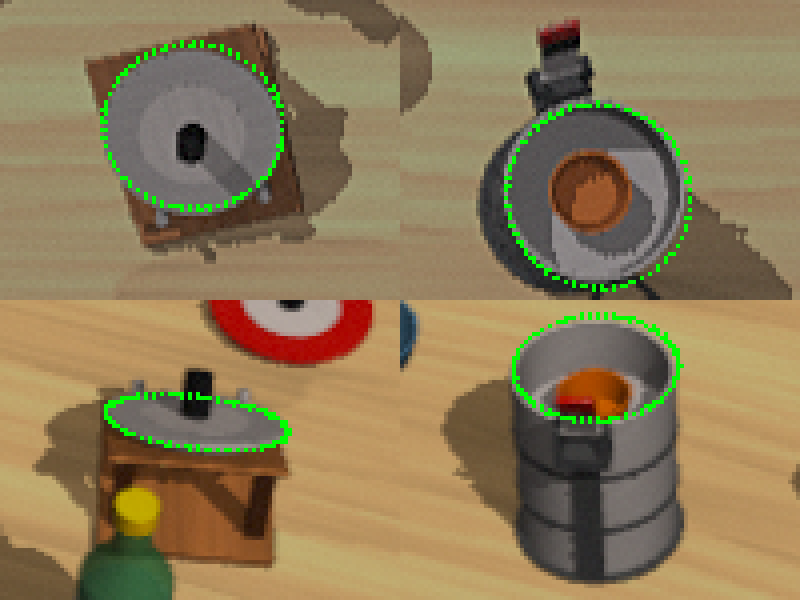

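Request:
apply_moves(motion=[[5, -5, -3.6, 0, -1.4, -5.9, -5.3], [5, -10, -7.2, 0, -2.8, -11.8, -10.6], [5, -15, -10.8, 0.5, -4.3, -17.6, -15.8], [5, -20, -14.4, 1, -5.7, -23.5, -21.1], [5, -25, -18, 2, -7.1, -29.4, -26.4]])

```text
time_s: 1.78
tcp_pos: [0.3567, 0.3953, 0.189]
tool_rot: [0.259, -0.112, 0.959, 0.031]
wrist_force: [2.7, -0.1, 1.4]
finger_gap: 0.0498
finger_force: 0.0
```

```bash
cat >> fit.py <<'E'
np.set_printoptions(precision=4,suppress=True)
ST=np.array([.4925,.2075,.2295])
def go(P,T=None):
    p,q=toolmat();out=100*q.inv().apply(np.asarray(P)-p)
    rv=np.degrees((q.inv()*R.from_matrix(T)).as_rotvec()) if T is not None else None
    print("tcp",p,"shift cm",out,"turn",rv)
def lidT():
    a=ST[2];z=rz(a)@[.5,0,-3**.5/2];y=rz(a)@[0,1.,0];return np.c_[np.cross(y,z),y,z]
E
python3 - <<'E'
from fit import *
go(lidP(ST,.12),lidT());go(lidP(ST,.026));print(robot.sense()["time_s"])
E
```

```text
tcp [0.3567 0.3953 0.189 ] shift cm [ -8.0539 -21.409    7.7994] turn [0.1394 0.1976 0.1291]
tcp [0.3567 0.3953 0.189 ] shift cm [ -8.0214 -21.4319  17.1993] turn None
1.775
```

Request:
apply_moves(motion=[[5, -2, -5.4, 1.9, 0, 0, 0], [5, -4, -10.7, 3.9, 0, 0, 0], [5, -6, -16, 5.8, 0, 0, 0], [5, -8, -21.4, 7.8, 0, 0, 0], [5, -8, -21.4, 7.8, 0, 0, 0]])

```text
time_s: 2.4
tcp_pos: [0.5117, 0.2077, 0.1604]
tool_rot: [0.257, -0.107, 0.96, 0.029]
wrist_force: [-0.7, 0.5, 0.5]
finger_gap: 0.0502
finger_force: 0.0
```

Run:
```python
from fit import *
a=snap("top","t1.png");b=snap("scene","s1.png")
go(lidP(ST,.12),lidT());go(lidP(ST,.026))
f=lambda im,x,y:cv2.resize(im[y:y+75,x:x+100,::-1],(400,300),interpolation=cv2.INTER_CUBIC)
cv2.imwrite("pics/z2.png",np.hstack([f(a,195,205),f(b,350,230)]))
# tiffin rim: optimise x,y with hi-contrast edge along projected ring (outer r=.064)
th=np.linspace(0,2*np.pi,120)
for n,I in(("top",a),("scene",b)):
    m=max(robot.masks_of(n,"tiffin"),key=lambda d:d["confidence"]);print(n,m["bbox"])
    M=m["mask"].astype(np.float32);M=cv2.GaussianBlur(M,(0,0),1)
    np.save(n+"_mask.npy",M)
```

```text
tcp [0.5098 0.2119 0.1608] shift cm [-0.2402 -0.0385  0.0144] turn [ 0.0136 -0.0253 -0.137 ]
tcp [0.5098 0.2119 0.1608] shift cm [-0.2443 -0.0407  9.4144] turn None
top [354.5, 221.4, 405.8, 296.5]
scene [258.8, 193.6, 301.3, 262.1]
```

View pics/z2.png

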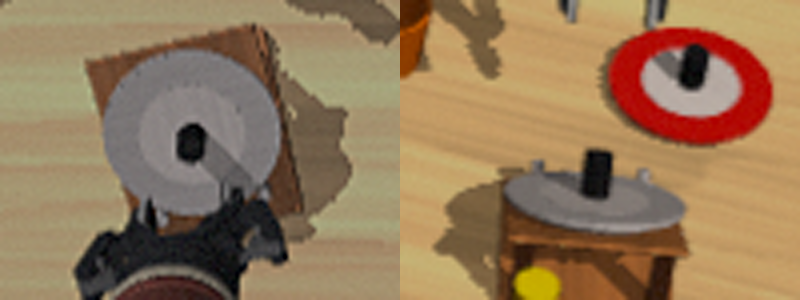

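The fingertips at top crop (148,210) and (232,190) face the knob at (191,143), so they are lined up. I'll go part way, then check.

Request:
apply_moves(motion=[[5, -0.2, 0, 2.5, 0, 0, 0], [5, -0.2, 0, 5, 0, 0, 0], [5, -0.2, 0, 5, 0, 0, 0]])

```text
time_s: 2.98
tcp_pos: [0.5347, 0.2189, 0.1169]
tool_rot: [0.256, -0.111, 0.96, 0.029]
wrist_force: [-0.5, 0.0, -0.3]
finger_gap: 0.05
finger_force: 0.0
```

Run:
```python
from fit import *
from scipy.optimize import minimize
a=snap("top","t2.png");b=snap("scene","s2.png")
go(lidP(ST,.026),lidT())
f=lambda im,x,y:cv2.resize(im[y:y+75,x:x+100,::-1],(400,300),interpolation=cv2.INTER_CUBIC)
cv2.imwrite("pics/z3.png",np.hstack([f(a,195,205),f(b,350,230)]))
# rim fit: gradient magnitude along outer and inner rim circles
G={}
for n,I in(("top",a),("scene",b)):
    g=cv2.GaussianBlur(I,(0,0),.8).astype(np.float32).mean(2);G[n]=g
th=np.linspace(0,2*np.pi,200,endpoint=False)
def val(n,x,y,r):
    uv=np.array([proj(n,[x+r*np.cos(k),y+r*np.sin(k),.165]) for k in th],np.float32)
    return cv2.remap(G[n],uv[:,0].reshape(1,-1),uv[:,1].reshape(1,-1),cv2.INTER_LINEAR).ravel()
for n in G:   # rim is brighter than inside & outside
    def sc(p): return -np.mean(2*val(n,*p,.062)-val(n,*p,.056)-val(n,*p,.069))
    g=[(sc((x,y)),x,y) for x in np.arange(.476,.502,.0015) for y in np.arange(-.198,-.172,.0015)]
    print(n,sorted(g)[:4])
```

```text
tcp [0.5351 0.2191 0.1186] shift cm [-0.078  -0.1656  4.4419] turn [ 0.0219 -0.0505  0.0522]
top [(np.float32(-56.56213), np.float64(0.488), np.float64(-0.1875)), (np.float32(-53.536728), np.float64(0.488), np.float64(-0.186)), (np.float32(-51.794434), np.float64(0.4895), np.float64(-0.1875)), (np.float32(-50.559933), np.float64(0.4865), np.float64(-0.1875))]
scene [(np.float32(-22.014038), np.float64(0.4865), np.float64(-0.189)), (np.float32(-20.97833), np.float64(0.488), np.float64(-0.189)), (np.float32(-20.642447), np.float64(0.485), np.float64(-0.1905)), (np.float32(-20.58524), np.float64(0.485), np.float64(-0.189))]
```

View pics/z3.png

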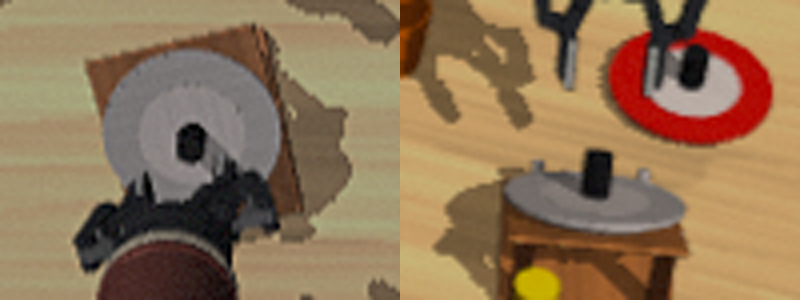

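Run:
```python
from fit import *
p,q=toolmat()
for dy in(-.025,0,.025):
    t=p+q.apply([0,dy,.0])
    u=proj("top",t);v=proj("scene",t);print(dy,(u-[195,205])*4,(v-[350,230])*4+[400,0])
for z in(.047,.026,.013):
    t=lidP(ST,z);print("lid",z,(proj("top",t)-[195,205])*4,(proj("scene",t)-[350,230])*4+[400,0])
```

```text
-0.025 [219.4702 151.3777] [571.0626 119.776 ]
0 [185.7994 158.7482] [605.3359 122.8713]
0.025 [152.1035 166.1242] [639.6791 125.9729]
lid 0.047 [189.3806 145.0393] [599.8101 153.6734]
lid 0.026 [190.801  134.3243] [596.8428 181.0672]
lid 0.013 [191.6606 127.8396] [595.0147 197.9434]
```

Request:
apply_moves(motion=[[5, 0, -0.1, 1.5, 0, 0, 0], [5, 0, -0.1, 3, 0, 0, 0], [5, 0, -0.1, 4.4, 0, 0, 0], [5, 0, -0.1, 4.4, 0, 0, 0]])

```text
time_s: 3.58
tcp_pos: [0.5569, 0.2227, 0.0804]
tool_rot: [0.257, -0.111, 0.96, 0.03]
wrist_force: [1.0, -1.1, -0.2]
finger_gap: 0.0498
finger_force: 0.0
```

Run:
```python
from fit import *
a=snap("top","t3.png");b=snap("scene","s3.png")
go(lidP(ST,.026),lidT());print(robot.sense()["wrist_force"])
f=lambda im,x,y:cv2.resize(im[y:y+75,x:x+100,::-1],(400,300),interpolation=cv2.INTER_CUBIC)
cv2.imwrite("pics/z4.png",np.hstack([f(a,195,205),f(b,350,230)]))
```

```text
tcp [0.5572 0.2228 0.0811] shift cm [-0.0201 -0.0229  0.0754] turn [ 0.0515 -0.0052 -0.0275]
[-0.3854  0.4288 -0.537 ]
```

View pics/z4.png

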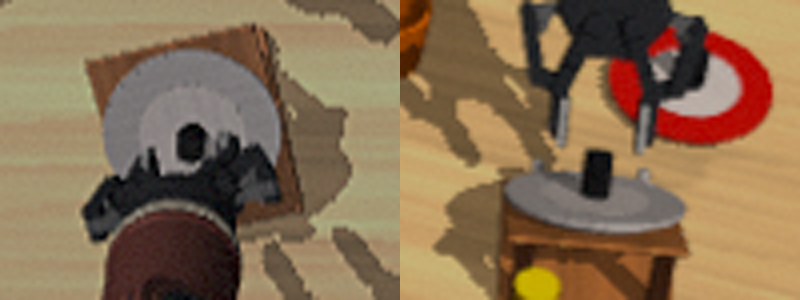

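Run:
```python
from fit import *
P=np.array([.1563,.6309,.2084]);q=R.from_quat([.12112,.99264,0,0])
for z in(-.03,-.005,0.008):
  for dy in(-.043,.043): t=P+q.apply([0,dy,z]);print(z,dy,proj("scene",t),proj("top",t))
im=cv2.imread("pics/s0.png")[130:205,530:630];b=cv2.imread("pics/s3.png")[230:305,350:450]
f=lambda i:cv2.resize(i,(400,300),interpolation=cv2.INTER_CUBIC)
cv2.imwrite("pics/z5.png",np.hstack([f(im),f(b)]))
```

```text
-0.03 -0.043 [551.4667 179.9052] [ 83.4655 389.0204]
-0.03 0.043 [579.5727 189.6452] [ 51.6467 380.1747]
-0.005 -0.043 [549.0593 186.3204] [ 88.3613 387.1215]
-0.005 0.043 [576.8366 196.0881] [ 57.1808 378.4621]
0.008 -0.043 [547.826  189.6067] [ 90.8285 386.1646]
0.008 0.043 [575.4353 199.3876] [ 59.9699 377.5991]
```

View pics/z5.png

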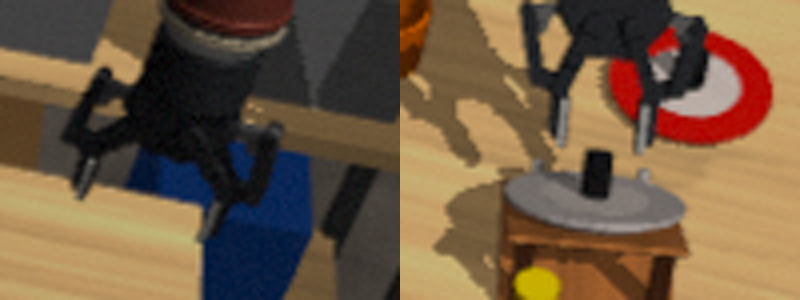

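The fingertips look about 25 mm behind the reported TCP, both at the start and now. I'll narrow the gap to 3.4 cm and find the tips by image differencing.

Request:
apply_moves(motion=[[3.4, 0, 0, 0, 0, 0, 0], [3.4, 0, 0, 0, 0, 0, 0], [3.4, 0, 0, 0, 0, 0, 0]])

```text
time_s: 4.05
tcp_pos: [0.5573, 0.2225, 0.0805]
tool_rot: [0.257, -0.11, 0.96, 0.03]
wrist_force: [-1.0, -0.6, 0.0]
finger_gap: 0.0342
finger_force: 0.0
```

```bash
cat > d.py <<'E'
from fit import *
def asc(n,x0,y0,w,h,ref):
    b=robot.read_camera(n).astype(int);r=cv2.imread(ref)[:,:,::-1].astype(int)
    d=np.abs(b-r).max(2);g=b.mean(2);sat=b.max(2)-b.min(2)
    print("   ",x0)
    for y in range(y0,y0+h):
        print(y,"".join("." if d[y,x]<40 else ("#" if g[y,x]<60 else "o") for x in range(x0,x0+w)))
E
python3 - <<'E'
from d import *
asc("scene",380,255,42,35,"pics/s0.png")
asc("top",225,225,45,32,"pics/t0.png")
print(robot.sense()["finger_gap"],robot.sense()["finger_force"])
p,q=toolmat()
for z in(-.03,-.02,-.01,0,.008):
    print(z,[ (proj("scene",p+q.apply([0,s,z])).round(1),proj("top",p+q.apply([0,s,z])).round(1)) for s in(-.017,.017)])
E
```

```text
380
255 .oooooo...o##oo............#######oooo....
256 .ooooo....o##oo...........#######.........
257 .oooooo...o#ooo...........#ooo##..........
258 oooooo....o#ooo...........#ooo##..........
259 ooooooo..o##ooo...........#ooo#...........
260 ooooooo..o##ooo...........#ooo#...........
261 oooooo...o##ooo...........ooo.#...........
262 ooooo....o##oo...........ooo.##...........
263 ooooo....o##oo...........oooo##...........
264 ooo.......o#oo...........oooo#o...........
265 oooo......oooo...........oooo#o...........
266 ooooo.......oo...........oooo#o...........
267 ooooo.......oo...........ooooo............
268 ooooo....................oo...............
269 oooooo....................................
270 ooo...o...................................
271 .oo.......................................
272 ..o.......................................
273 ..........................................
274 ..........................................
275 ..........................................
276 ..........................................
277 ..........................................
278 ...........
[... 1991 characters left out ...]
.....##.##.....
254 #############################......###.#.....
255 #######ooo.......oo############.....#........
256 ######oo............o##########..............
0.03417004116097204 0.0
-0.03 [(array([394.4, 264.8]), array([248. , 241.4])), (array([406. , 265.9]), array([236.6, 243.8]))]
-0.02 [(array([394. , 268.1]), array([248.1, 240.1])), (array([405.6, 269.2]), array([236.9, 242.5]))]
-0.01 [(array([393.7, 271.4]), array([248.3, 238.8])), (array([405.3, 272.4]), array([237.1, 241.2]))]
0 [(array([393.3, 274.6]), array([248.4, 237.5])), (array([404.9, 275.7]), array([237.3, 239.9]))]
0.008 [(array([393.1, 277.2]), array([248.5, 236.5])), (array([404.6, 278.3]), array([237.4, 238.9]))]
```

Request:
apply_moves(motion=[[4.2, 0, 0, 0.5, 0, 0, 0], [4.2, 0, 0, 1, 0, 0, 0], [4.2, 0, 0, 1.5, 0, 0, 0], [4.2, 0, 0, 1.5, 0, 0, 0]])

```text
time_s: 4.65
tcp_pos: [0.5646, 0.2238, 0.0666]
tool_rot: [0.257, -0.11, 0.96, 0.029]
wrist_force: [0.4, -0.2, -0.2]
finger_gap: 0.0421
finger_force: 0.0
```

Run:
```python
from d import *
asc("scene",380,258,42,28,"pics/s0.png")
p,q=toolmat();print(robot.sense()["wrist_force"])
for z in(-.03,-.02,-.01,0,.008):
    print(z,[ proj("scene",p+q.apply([0,s,z])).round(1) for s in(-.021,.021)])
```

```text
380
258 o..oooo######...............###########o..
259 o...oooo#####...............###########...
260 oo.ooooo###oo...............##########....
261 oooooooo##ooo..............##.###.........
262 oooooooo##ooo..............o.o##..........
263 oooooooo##ooo..............oooo#..........
264 oooooooo##ooo.............oooo##..........
265 oooooooo##ooo.............oooo##..........
266 oooooooo##ooo.............oo.o#o..........
267 oooooo.o##ooo.............oooo#o..........
268 .ooooooo##ooo.............oo.o#o..........
269 .oooooooo#oo..............oooo#o..........
270 ..o...oooooo..............oooo#o..........
271 ......oo..oo..............ooooo...........
272 ......oooooo..............oo..............
273 ..........................oo..............
274 ..........................................
275 ..........................................
276 ..........................................
277 ..........................................
278 ..........................................
279 ..........................................
280 ..........................................
281 ..........................................
282 ..........................................
283 ..........................................
284 ..........................................
285 ..........................................
[-0.6119 -0.5371  0.1905]
-0.03 [array([392.4, 269.7]), array([406.7, 271. ])]
-0.02 [array([392., 273.]), array([406.4, 274.3])]
-0.01 [array([391.7, 276.2]), array([406. , 277.6])]
0 [array([391.4, 279.5]), array([405.6, 280.8])]
0.008 [array([391.1, 282. ]), array([405.3, 283.4])]
```

Request:
apply_moves(motion=[[4.2, 0, 0, 0.5, 0, 0, 0], [4.2, 0, 0, 1, 0, 0, 0], [4.2, 0, 0, 1.4, 0, 0, 0], [4.2, 0, 0, 1.4, 0, 0, 0]])

```text
time_s: 5.2
tcp_pos: [0.5714, 0.2254, 0.0547]
tool_rot: [0.257, -0.11, 0.96, 0.029]
wrist_force: [0.6, -0.4, 1.2]
finger_gap: 0.0419
finger_force: 0.0
```

Request:
apply_moves(motion=[[2.6, 0, 0, 0, 0, 0, 0], [2.6, 0, 0, 0, 0, 0, 0]])

```text
time_s: 5.45
tcp_pos: [0.5715, 0.2257, 0.0553]
tool_rot: [0.257, -0.11, 0.96, 0.03]
wrist_force: [-0.0, -0.4, 0.5]
finger_gap: 0.026
finger_force: 0.0
```

Run:
```python
from d import *
asc("scene",374,262,50,28,"pics/s0.png")
asc("top",220,225,50,28,"pics/t0.png")
print(robot.sense()["wrist_force"])
```

```text
374
262 oooooooo..oo#########o.........o###########.......
263 oooooooo..ooooo######..........o###########.......
264 .oooooooo.oooooo#####.........o##########.........
265 ..ooooooo.ooooooo##oo.........o#####ooooo.........
266 ...oooooooooooooo##ooo........o####o..............
267 ....oooooooooooo###ooo.......oooo##...............
268 .....ooooooooooo###oo........#ooo##...............
269 .....oooooooooooo##oo........#ooo#o...............
270 ......oooo..oo..o#ooo........#ooo#o...............
271 o......ooo......o#ooo........#ooo#o...............
272 .......oo...o...o#o.o#.......#ooo#o...............
273 .................#...........#o.o#o...............
274 o................#oo.........#..o#................
275 ..................oo.........#...#................
276 ..................oo........##..o.................
277 ............................#o....................
278 ..................................................
279 ..................................................
280 ..................................................
281 ...............................................
[... 1314 characters left out ...]
#######..........
241 .............###o##.......################........
242 ............o######.......#################.......
243 ............o######.......###########.#####o......
244 ......o####o########......###########o#####o......
245 .....o################..############oo######......
246 ....################################oo###oo#......
247 ...#################################o####o........
248 ..##################################.####o.##.....
249 o##################################..##o#####.....
250 ###o##########oooooooo##############....#.........
251 ####o#######............o###########..............
252 ####o#####..........o......o########..............
[0.3325 0.0929 0.1744]
```

Request:
apply_moves(motion=[[1.2, 0, 0, 0, 0, 0, 0], [1.2, 0, 0, 0, 0, 0, 0], [1.2, 0, 0, 0, 0, 0, 0], [1.2, 0, 0, 0, 0, 0, 0]])

```text
time_s: 6.05
tcp_pos: [0.5713, 0.2259, 0.0555]
tool_rot: [0.257, -0.11, 0.96, 0.03]
wrist_force: [-6.1, -1.5, 7.3]
finger_gap: 0.0202
finger_force: 58.2
```

Request:
apply_moves(motion=[[1.2, 0, 0, -0.8, 0, 0, 0], [1.2, 0, 0, -2, 0, 0, 0], [1.2, 0, 0, -3.5, 0, 0, 0], [1.2, 0, 0, -5, 0, 0, 0], [1.2, 0, 0, -5, 0, 0, 0]])

```text
time_s: 6.68
tcp_pos: [0.547, 0.2202, 0.0993]
tool_rot: [0.257, -0.11, 0.96, 0.031]
wrist_force: [0.2, 0.7, -2.3]
finger_gap: 0.0203
finger_force: 58.9
```

Run:
```python
from fit import *
s=robot.sense();print(s["wrist_force"],s["torque"],s["finger_gap"],s["finger_force"])
p=np.array([.5713,.2259,.0555]);q=toolmat()[1]
o=lidP(ST,0);print("lid origin in tool mm",1000*q.inv().apply(o-p),o)
a=snap("scene","s5.png");b=snap("top","t5.png")
for n,i in(("scene",a),("top",b)):
    print(n,[(np.round(d["point"]),round(d["confidence"],2)) for d in robot.place_of(n,"lid")],[np.round(d["bbox"]) for d in robot.masks_of(n,"lid")])
lo=toolmat()[0]+q.apply(q.inv().apply(o-p));print(lo,proj("scene",lo),proj("top",lo))
# vertical orientation with yaw options: tool y along current horizontal y
a=ST[2];y=rz(a)@[0,1.,0];T=np.c_[np.cross(y,[0,0,-1.]),y,[0,0,-1]]
go([.50,.20,.26],T);go([.4875,-.188,.26],T);print(s["qpos"],T)
f=lambda im,x,y:cv2.resize(im[y:y+90,x:x+120,::-1],(400,300),interpolation=cv2.INTER_CUBIC)
cv2.imwrite("pics/z6.png",np.hstack([f(b,180,200),f(cv2.imread("pics/s5.png")[:,:,::-1],335,210)]))
```

```text
[ 0.1951  0.6927 -2.3146] [-0.1372  0.6967 -0.0056] 0.020268181277050795 58.90449106693268
lid origin in tool mm [-0.4547  0.0136 -2.6247] [0.5704 0.2257 0.058 ]
scene [(array([423., 255.]), 0.81), (array([456., 360.]), 0.81), (array([396., 268.]), 0.8)] [array([376., 252., 421., 272.]), array([405., 237., 444., 266.])]
top [(array([241., 240.]), 0.92), (array([182., 189.]), 0.67)] [array([161., 167., 201., 210.]), array([218., 222., 263., 262.])]
[0.5461 0.2195 0.1004] [399.8327 267.6285] [242.5357 241.6656]
tcp [0.547  0.2197 0.0979] shift cm [ -3.7334  -0.8528 -16.5591] turn [-0.026  29.9269 -0.0428]
tcp [0.547  0.2197 0.0979] shift cm [  4.9488 -38.3595 -21.5465] turn [-0.026  29.9269 -0.0428]
[-1.2077 -0.0519  0.6388  2.2501  0.438   0.4699  0.8918] [[-0.9738 -0.2275  0.    ]
 [-0.2275  0.9738  0.    ]
 [-0.      0.     -1.    ]]
```

View pics/z6.png

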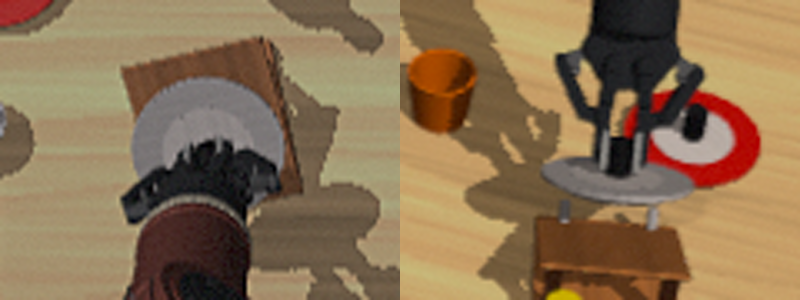

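The picture shows the lid held square by the knob, clear of the stand and its posts. Next I'll raise it and level it.

Request:
apply_moves(motion=[[1.2, -0.7, -0.2, -3.2, 0, 5, 0], [1.2, -1.5, -0.3, -6.5, 0, 11, 0], [1.2, -2.2, -0.5, -10, 0, 17, 0], [1.2, -3, -0.7, -13.5, 0, 24, 0], [1.2, -3.7, -0.9, -16.6, 0, 30, 0]])

```text
time_s: 7.6
tcp_pos: [0.4997, 0.1999, 0.2622]
tool_rot: [-0.002, -0.115, 0.993, 0.0]
wrist_force: [0.6, -0.7, -2.4]
finger_gap: 0.0205
finger_force: 58.9
```

Run:
```python
from fit import *
a=ST[2];y=rz(a)@[0,1.,0];T=np.c_[np.cross(y,[0,0,-1.]),y,[0,0,-1]]
go([.4875,-.188,.25],T);s=robot.sense();print(s["qpos"],s["wrist_force"],s["finger_gap"])
```

```text
tcp [0.4997 0.1999 0.2622] shift cm [ 10.0142 -37.4943   1.2083] turn [ 0.0691 -0.1664  0.0118]
[-1.1931  0.0814  0.7873  1.6846 -0.0602  1.4025  1.4033] [ 0.6228 -0.7241 -2.3603] 0.020485188657299834
```

Request:
apply_moves(motion=[[1.2, 1.2, -4.5, 0, 0, 0, 0], [1.2, 2.5, -9.5, 0, 0, 0, 0], [1.2, 3.9, -14.5, 0, 0, 0, 0], [1.2, 5.2, -19.5, 0, 0, 0, 0], [1.2, 6.5, -24.5, 0, 0, 0, 0]])

```text
time_s: 8.22
tcp_pos: [0.4919, -0.0555, 0.2604]
tool_rot: [-0.0, -0.114, 0.993, 0.0]
wrist_force: [0.5, 0.1, -2.7]
finger_gap: 0.0205
finger_force: 59.0
```

Request:
apply_moves(motion=[[1.2, 1.1, -4.5, 0, 0, 0, 0], [1.2, 2.3, -9, 0, 0, 0, 0], [1.2, 3.5, -13, 0.6, 0, 0, 0], [1.2, 3.5, -13, 1.2, 0, 0, 0], [1.2, 3.5, -13, 1.2, 0, 0, 0]])

```text
time_s: 8.85
tcp_pos: [0.4872, -0.1879, 0.248]
tool_rot: [-0.001, -0.114, 0.993, 0.0]
wrist_force: [0.9, 0.4, -1.4]
finger_gap: 0.0203
finger_force: 59.2
```

Run:
```python
from fit import *
a=ST[2];y=rz(a)@[0,1.,0];T=np.c_[np.cross(y,[0,0,-1.]),y,[0,0,-1]]
for i in range(3):
    robot.read_camera("top");go([.4875,-.188,.25],T)
p,q=toolmat();b=snap("top","t6.png");c=snap("scene","s6.png")
s=robot.sense();print(s["wrist_force"],s["torque"],s["finger_gap"],s["time_s"])
for n,I in(("top",b),("scene",c)):
    for d in robot.masks_of(n,"lid"): print(n,np.round(d["bbox"]),round(d["confidence"],2))
# predicted flange ring overlay
for n,I in(("top",b),("scene",c)):
    I=I[:,:,::-1].copy()
    for k in np.linspace(0,2*np.pi,50):
        e=[.067*np.cos(k),.067*np.sin(k),0]
        for P,col in((p+e+[0,0,.0026+.013],(0,255,0)),(np.array([.4875,-.188,.165])+np.array(e)*64/67,(255,0,255))):
            cv2.circle(I,tuple(int(round(v*16)) for v in proj(n,P)),3,col,-1,shift=4)
    cv2.imwrite("pics/o_"+n+".png",I)
t=cv2.imread("pics/o_top.png");s=cv2.imread("pics/o_scene.png")
f=lambda im,x,y:cv2.resize(im[y:y+100,x:x+90],(400,444),interpolation=cv2.INTER_NEAREST)
cv2.imwrite("pics/z7.png",np.hstack([f(t,335,210),f(s,232,165)]))
```

```text
tcp [ 0.4875 -0.1874  0.2483] shift cm [ 0.011  -0.0582 -0.1707] turn [ 0.0245 -0.0797  0.0301]
tcp [ 0.4877 -0.1872  0.2485] shift cm [ 0.039  -0.0763 -0.1471] turn [ 0.0335 -0.0439  0.0733]
tcp [ 0.4878 -0.1872  0.2486] shift cm [ 0.0439 -0.071  -0.1357] turn [ 0.0352 -0.0253  0.0827]
[ 0.1853  0.4343 -2.2519] [ 0.0312 -0.0445 -0.0139] 0.020132515852546384 9.1
top [362. 232. 387. 283.] 0.83
top [210. 286. 253. 328.] 0.74
top [160. 169. 199. 209.] 0.73
scene [433. 338. 487. 380.] 0.69
scene [401. 239. 444. 266.] 0.67
scene [254. 170. 296. 198.] 0.65
```

View pics/z7.png

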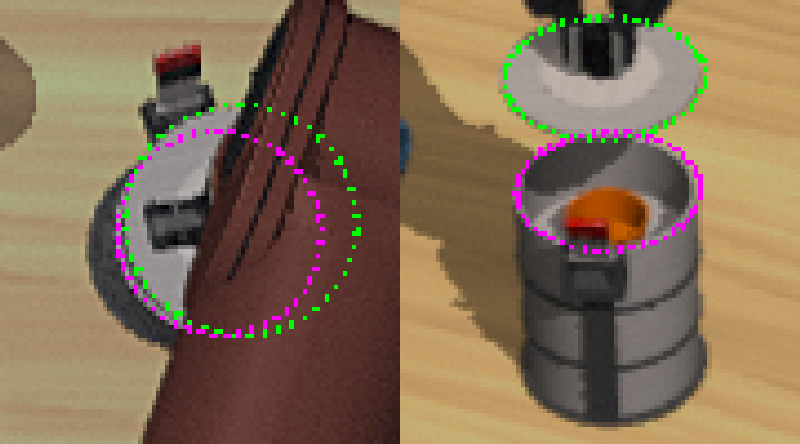

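The scene crop shows the lid level and centred above the mouth; the predicted rings match to within about 1 px. Next I'll lower it.

Request:
apply_moves(motion=[[1.2, 0, 0, 2.5, 0, 0, 0], [1.2, 0, 0, 5, 0, 0, 0], [1.2, 0, 0, 7, 0, 0, 0], [1.2, 0, 0, 8, 0, 0, 0], [1.2, 0, 0, 8, 0, 0, 0]])

```text
time_s: 9.82
tcp_pos: [0.4871, -0.1882, 0.1685]
tool_rot: [-0.001, -0.114, 0.993, 0.0]
wrist_force: [-0.6, 0.1, -2.0]
finger_gap: 0.0204
finger_force: 59.2
```

Request:
apply_moves(motion=[[1.2, 0, 0, 0.3, 0, 0, 0], [1.2, 0, 0, 0.6, 0, 0, 0], [1.2, 0, 0, 0.8, 0, 0, 0], [1.2, 0, 0, 0.8, 0, 0, 0]])

```text
time_s: 10.32
tcp_pos: [0.4872, -0.1883, 0.1605]
tool_rot: [-0.0, -0.114, 0.993, 0.0]
wrist_force: [0.7, 0.3, -1.3]
finger_gap: 0.0202
finger_force: 59.2
```

Request:
apply_moves(motion=[[1.2, 0, 0, 0.15, 0, 0, 0], [1.2, 0, 0, 0.3, 0, 0, 0], [1.2, 0, 0, 0.3, 0, 0, 0]])

```text
time_s: 10.7
tcp_pos: [0.4872, -0.1883, 0.1575]
tool_rot: [-0.0, -0.114, 0.993, 0.0]
wrist_force: [-0.2, -0.1, -1.7]
finger_gap: 0.0205
finger_force: 59.2
```

Request:
apply_moves(motion=[[1.2, 0, 0, 0.15, 0, 0, 0], [1.2, 0, 0, 0.3, 0, 0, 0], [1.2, 0, 0, 0.3, 0, 0, 0]])

```text
time_s: 11.08
tcp_pos: [0.4872, -0.1883, 0.1544]
tool_rot: [-0.0, -0.114, 0.993, 0.0]
wrist_force: [0.1, 0.9, -2.0]
finger_gap: 0.0202
finger_force: 59.2
```

Request:
apply_moves(motion=[[1.2, 0, 0, 0.1, 0, 0, 0], [1.2, 0, 0, 0.2, 0, 0, 0], [1.2, 0, 0, 0.2, 0, 0, 0]])

```text
time_s: 11.45
tcp_pos: [0.4873, -0.1883, 0.1526]
tool_rot: [-0.0, -0.114, 0.993, 0.0]
wrist_force: [0.4, 0.4, -1.0]
finger_gap: 0.0202
finger_force: 59.2
```

Request:
apply_moves(motion=[[1.2, 0, 0, 0.1, 0, 0, 0], [1.2, 0, 0, 0.2, 0, 0, 0], [1.2, 0, 0, 0.2, 0, 0, 0]])

```text
time_s: 11.82
tcp_pos: [0.4873, -0.1882, 0.1523]
tool_rot: [-0.0, -0.114, 0.993, 0.001]
wrist_force: [-11.9, 5.7, 27.1]
finger_gap: 0.02
finger_force: 62.6
```

Run:
```python
from fit import *
for i in range(2):
    robot.read_camera("scene");s=robot.sense();print(s["tcp_pos"],s["wrist_force"],s["torque"])
c=snap("scene","s7.png")
for th in("lid","tiffin"):
    for d in robot.masks_of("scene",th): print(th,np.round(d["bbox"],1),round(d["confidence"],2))
m=np.array([.4875,-.188])
for z in(.165,.170,.175): # flange visible extremes
    P=np.array([proj("scene",[m[0]+.067*np.cos(k),m[1]+.067*np.sin(k),z]) for k in np.linspace(0,6.28,90)]);print(z,P.min(0),P.max(0))
```

```text
[ 0.4874 -0.1882  0.1523] [-11.6393   5.2867  25.6695] [1.0066 2.4627 0.0034]
[ 0.4873 -0.1882  0.1524] [-12.6764   5.3408  25.9714] [0.921  2.4553 0.0044]
lid [432.6 339.  485.4 378.1] 0.8
lid [404.3 235.6 444.9 263.8] 0.7
lid [253.9 194.3 295.2 220.5] 0.6
tiffin [257.4 213.4 301.2 259.9] 0.92
0.165 [256.5881 193.6992] [300.0004 221.4233]
0.17 [256.4879 192.4586] [299.9872 220.1675]
0.175 [256.3872 191.2133] [299.974  218.9065]
```

```bash
cat > ring.py <<'E'
from fit import *
th=np.linspace(0,2*np.pi,240,endpoint=False)
def ringfit(n,I,r,z,x0,y0,sel=None,span=.012,st=.001):
    lab=cv2.cvtColor(cv2.GaussianBlur(I,(0,0),.7),cv2.COLOR_RGB2LAB).astype(np.float32)
    t=th if sel is None else th[sel(th)]
    def val(x,y,rr):
        uv=np.array([proj(n,[x+rr*np.cos(k),y+rr*np.sin(k),z]) for k in t],np.float32)
        return np.stack([cv2.remap(lab[:,:,c].copy(),uv[:,0].reshape(1,-1),uv[:,1].reshape(1,-1),1).ravel() for c in range(3)],1)
    g=[(np.mean(np.abs(val(x,y,r-.003)-val(x,y,r+.003)).sum(1)),x,y) for x in np.arange(x0-span,x0+span,st) for y in np.arange(y0-span,y0+span,st)]
    g.sort(reverse=True);return np.round(g[:4],4).tolist()
E
python3 - <<'E'
from ring import *
rd=lambda f:cv2.imread("pics/"+f)[:,:,::-1].copy()
c=rd("s7.png")
for z in(.168,.170,.173): print("lid now",z,ringfit("scene",c,.067,z,.4875,-.188)[:2])
print("rim s0",ringfit("scene",rd("s0.png"),.064,.165,.4875,-.188)[:2])
print("rim s6",ringfit("scene",rd("s6.png"),.064,.165,.4875,-.188)[:2])
print("lid hover s6",ringfit("scene",rd("s6.png"),.067,.2486+.0156,.4875,-.188)[:2])
print("rim t0",ringfit("top",rd("t0.png"),.064,.165,.4875,-.188)[:2])
E
```

```text
lid now 0.168 [[33.3466, 0.4845, -0.192], [33.2946, 0.4855, -0.192]]
lid now 0.17 [[33.3893, 0.4875, -0.191], [33.3488, 0.4865, -0.191]]
lid now 0.173 [[33.526, 0.4905, -0.189], [33.1225, 0.4915, -0.189]]
rim s0 [[39.7992, 0.4915, -0.188], [39.7305, 0.4925, -0.188]]
rim s6 [[39.5399, 0.4915, -0.189], [39.2823, 0.4915, -0.188]]
lid hover s6 [[31.2743, 0.4895, -0.189], [31.1894, 0.4905, -0.189]]
rim t0 [[56.2472, 0.4865, -0.185], [55.3744, 0.4855, -0.185]]
```

Request:
apply_moves(motion=[[1.2, 0, 0, -0.1, 0, 0, 0], [1.2, 0, 0, -0.1, 0, 0, 0]])

```text
time_s: 12.32
tcp_pos: [0.4873, -0.1883, 0.1524]
tool_rot: [-0.0, -0.114, 0.993, 0.001]
wrist_force: [-5.7, 3.0, 12.4]
finger_gap: 0.0204
finger_force: 60.4
```

Run:
```python
from fit import *
s=robot.sense();print(s["tcp_pos"],s["wrist_force"],s["torque"],s["finger_gap"])
print(toolmat()[1].as_matrix())
```

```text
[ 0.4873 -0.1883  0.1524] [-5.6919  2.9613 12.4432] [0.4271 1.1334 0.041 ] 0.020448109698841473
[[-0.9739 -0.227  -0.0007]
 [-0.227   0.9739  0.0012]
 [ 0.0004  0.0013 -1.    ]]
```

Request:
apply_moves(motion=[[1.2, 0.06, 0.05, 0, 0, 0, 0], [1.2, 0.12, 0.09, 0, 0, 0, 0], [1.2, 0.12, 0.09, 0, 0, 0, 0]])

```text
time_s: 12.7
tcp_pos: [0.4872, -0.1882, 0.1525]
tool_rot: [0.001, -0.114, 0.993, -0.0]
wrist_force: [3.7, -1.6, 6.1]
finger_gap: 0.0202
finger_force: 59.9
```

Request:
apply_moves(motion=[[1.2, 0.1, 0.08, 0, 0, 0, 0], [1.2, 0.16, 0.12, 0, 0, 0, 0], [1.2, 0.16, 0.12, 0, 0, 0, 0]])

```text
time_s: 13.08
tcp_pos: [0.4855, -0.1874, 0.1525]
tool_rot: [0.001, -0.114, 0.993, -0.0]
wrist_force: [5.0, -2.2, 5.3]
finger_gap: 0.0208
finger_force: 59.9
```

The force dropped and z stayed at 0.1525 while the lid slid sideways, so the flange is flat on the rim. I'll re-centre it, unload and release.

Request:
apply_moves(motion=[[1.2, -0.1, 0, -0.04, 0, 0, 0], [1.2, -0.25, -0.1, -0.04, 0, 0, 0], [1.2, -0.32, -0.12, -0.04, 0, 0, 0], [1.2, -0.32, -0.12, -0.04, 0, 0, 0]])

```text
time_s: 13.58
tcp_pos: [0.4855, -0.1874, 0.1524]
tool_rot: [-0.002, -0.114, 0.993, 0.001]
wrist_force: [-13.1, 2.5, 20.7]
finger_gap: 0.0204
finger_force: 61.9
```

Request:
apply_moves(motion=[[1.2, 0.1, 0.03, -0.05, 0, 0, 0], [1.2, 0.2, 0.05, -0.1, 0, 0, 0], [1.2, 0.2, 0.05, -0.1, 0, 0, 0]])

```text
time_s: 13.95
tcp_pos: [0.4852, -0.187, 0.1527]
tool_rot: [-0.0, -0.114, 0.993, 0.0]
wrist_force: [2.2, -0.5, -0.3]
finger_gap: 0.0205
finger_force: 59.3
```

Request:
apply_moves(motion=[[1.2, 0, 0, -0.2, 0, 0, 0], [1.2, -0.15, 0, -0.2, 0, 0, 0], [1.2, -0.28, 0, -0.2, 0, 0, 0], [1.2, -0.28, 0, -0.2, 0, 0, 0]])

```text
time_s: 14.45
tcp_pos: [0.4881, -0.1866, 0.1548]
tool_rot: [-0.001, -0.114, 0.993, 0.0]
wrist_force: [-0.5, 0.0, -1.4]
finger_gap: 0.0204
finger_force: 59.2
```

Request:
apply_moves(motion=[[1.2, 0, 0, 0.1, 0, 0, 0], [1.2, 0, 0, 0.2, 0, 0, 0], [1.2, 0, 0, 0.2, 0, 0, 0]])

```text
time_s: 14.82
tcp_pos: [0.488, -0.1866, 0.1529]
tool_rot: [-0.0, -0.114, 0.993, 0.0]
wrist_force: [0.7, -0.2, -1.8]
finger_gap: 0.0202
finger_force: 59.2
```

Just about touching, and centred. I'll press slightly to confirm, then release.

Request:
apply_moves(motion=[[1.2, 0, 0, 0.06, 0, 0, 0], [1.2, 0, 0, 0.06, 0, 0, 0]])

```text
time_s: 15.08
tcp_pos: [0.4881, -0.1867, 0.1525]
tool_rot: [-0.0, -0.114, 0.993, 0.0]
wrist_force: [-1.5, 1.2, 0.3]
finger_gap: 0.0205
finger_force: 59.7
```

Request:
apply_moves(motion=[[3.2, 0, 0, -0.05, 0, 0, 0], [3.8, 0, 0, -0.05, 0, 0, 0], [3.8, 0, 0, -0.05, 0, 0, 0]])

```text
time_s: 15.45
tcp_pos: [0.4882, -0.1867, 0.1529]
tool_rot: [-0.0, -0.114, 0.993, 0.0]
wrist_force: [-0.9, -0.7, -0.3]
finger_gap: 0.0375
finger_force: 0.0
```

Request:
apply_moves(motion=[[3.8, 0, 0, -2, 0, 0, 0], [3.8, 0, 0, -5, 0, 0, 0], [3.8, 0, 0, -9, 0, 0, 0], [2, 0, 0, -13, 0, 0, 0], [0, 0, 0, -13, 0, 0, 0]])

```text
time_s: 16.08
tcp_pos: [0.4896, -0.1873, 0.2853]
tool_rot: [0.002, -0.114, 0.993, 0.0]
wrist_force: [0.8, 0.4, -1.5]
finger_gap: 0.0029
finger_force: 0.0
```

Run:
```python
from ring import *
c=snap("scene","s8.png");b=snap("top","t8.png")
for z in(.168,.170,.173): print("lid",z,ringfit("scene",c,.067,z,.4875,-.188)[:2])
M=rz(.2295)
for n in C:
  for t in("clip_tip","clip_hinge"): print(n,t,[(np.round(d["point"],1),round(d["confidence"],2)) for d in robot.place_of(n,t)])
ax=np.array([.4885,-.187,0])
I=c.astype(int)
for n,I,box in(("scene",c,(255,205,295,235)),("top",cv2.imread("pics/t0.png")[:,:,::-1],(355,212,395,240))):
    J=I.astype(int);l,t,r,bt=box;w=J[t:bt,l:r];m=(w[...,0]>120)&(w[...,1]<70)&(w[...,2]<70)
    yy,xx=np.nonzero(m);print(n,"red tab",len(xx),xx.mean()+l,yy.mean()+t,xx.min()+l,xx.max()+l,yy.min()+t,yy.max()+t)
print(robot.sense()["tcp_pos"],robot.sense()["wrist_force"])
```

```text
lid 0.168 [[31.0022, 0.4855, -0.19], [30.8035, 0.4865, -0.19]]
lid 0.17 [[30.9749, 0.4875, -0.189], [30.9047, 0.4885, -0.189]]
lid 0.173 [[30.9555, 0.4915, -0.187], [30.8879, 0.4915, -0.188]]
scene clip_tip [(array([269.5, 217.1]), 0.45)]
scene clip_hinge [(array([272.7, 217.6]), 0.84)]
top clip_tip [(array([370. , 221.4]), 0.42)]
top clip_hinge [(array([374.6, 235.2]), 0.85)]
scene red tab 13 272.9230769230769 214.76923076923077 269 278 214 215
top red tab 10 374.6 221.5 370 379 220 223
[ 0.4877 -0.1866  0.282 ] [0.6436 0.5712 0.4539]
```

Run:
```python
from fit import *
A=np.array([.4885,-.187])
for n,hp in(("top",(375.2,235)),("scene",(275.2,220))):
    h=atz(n,hp,.176)[:2]-A;print(n,"hinge",h,np.hypot(*h),np.degrees(np.arctan2(h[1],h[0])))
t,e=tri((273.5,214.8),(374.8,222));d=t[:2]-A;print("tip",t,e,np.hypot(*d),np.degrees(np.arctan2(d[1],d[0])))
tt=least_squares(lambda v:np.r_[v[3]*0,(tif_res([*v[:4]])[4:]),(v[:2]-A)*1000],[*A,.25,2.1]).x;print(tt)
yaw=tt[2];u=np.array([np.cos(yaw),np.sin(yaw)])
p,q=toolmat()
for nm,rho,z in(("out",.155,.28),("down",.155,.192),("in0",.11,.192),("in",.063,.192),("press",.043,.165)):
    P=[*(A+rho*u),z];print(nm,100*q.inv().apply(np.array(P)-p))
y=rz(yaw)@[0,1.,0];T=np.c_[np.cross(y,[0,0,-1.]),y,[0,0,-1]];go(P,T)
```

```text
top hinge [0.0723 0.0239] 0.07616103005384915 18.29220901972991
scene hinge [0.0697 0.0188] 0.072187691802241 15.133235398355174
tip [ 0.5898 -0.1572  0.2247] 0.001515067997994217 0.10555046674179869 16.38103861908116
[ 0.487  -0.1875  0.2999  2.0083]
out [-15.5295   1.0448   0.1685]
down [-15.5478   1.039    8.9684]
in0 [-11.0591   0.7191   8.9776]
in [-6.371   0.385   8.9871]
press [-4.3817  0.2411 11.6911]
tcp [ 0.4877 -0.1866  0.282 ] shift cm [-4.3817  0.2411 11.6911] turn [ 0.042  -0.1176 -4.0762]
```

Request:
apply_moves(motion=[[0, -5.2, 0.3, 0, 0, 0, -2], [0, -10.4, 0.6, 0, 0, 0, -4], [0, -15.5, 1, 0, 0, 0, -4], [0, -15.5, 1, 4.5, 0, 0, -4], [0, -15.5, 1, 9, 0, 0, -4]])

```text
time_s: 17.0
tcp_pos: [0.637, -0.1423, 0.1902]
tool_rot: [-0.001, -0.149, 0.989, -0.001]
wrist_force: [0.2, -0.1, 0.9]
finger_gap: 0.0
finger_force: 0.0
```

```bash
cat > rel.py <<'E'
from fit import *
robot.read_camera("top")
yaw=.29;u=np.array([np.cos(yaw),np.sin(yaw)]);A=np.array([.4885,-.187])
def rep(*tg):
    p,q=toolmat();d=p[:2]-A;s=robot.sense()
    print("rho %.4f lat %.4f tcpz %.4f"%(d@u,-d[0]*u[1]+d[1]*u[0],p[2]),"F",s["wrist_force"],"t",s["time_s"])
    for r,z in tg: print(r,z,100*q.inv().apply(np.r_[A+r*u,z]-p))
E
python3 -c "
from rel import *
rep((.11,.192),(.063,.192),(.045,.165))"
```

```text
rho 0.1526 lat 0.0024 tcpz 0.1841 F [-1.3763  0.997  -5.1157] t 17.05
0.11 0.192 [ 4.2706 -0.2062 -0.7484]
0.063 0.192 [ 8.9703 -0.1679 -0.7059]
0.045 0.165 [10.7458 -0.1621  2.0103]
```

Request:
apply_moves(motion=[[0, 2, 0, 0, 0, 0, 0], [0, 3.5, 0, 0, 0, 0, 0], [0, 5, 0, 0, 0, 0, 0], [0, 6.2, 0, 0, 0, 0, 0], [0, 7.4, 0, 0, 0, 0, 0]])

```text
time_s: 17.68
tcp_pos: [0.5657, -0.1635, 0.1931]
tool_rot: [0.0, -0.149, 0.989, 0.0]
wrist_force: [3.3, 0.7, -0.9]
finger_gap: -0.0002
finger_force: 1.0
```

```bash
python3 -c "
from rel import *
rep((.063,.192),(.045,.165))
print(robot.place_of('scene','clip_tip'),robot.place_of('top','clip_tip'))"
```

```text
rho 0.0790 lat 0.0000 tcpz 0.1929 F [-0.5388 -1.1958  0.5493] t 17.725
0.063 0.192 [1.5952 0.0091 0.0947]
0.045 0.165 [3.3935 0.0185 2.7958]
[{'point': [269.5, 217.1], 'confidence': 0.45}] []
```

Request:
apply_moves(motion=[[0, 0.8, 0, 0, 0, 0, 0], [0, 1.6, 0, 0, 0, 0, 0], [0, 2.1, 0, 0.6, 0, 0, 0], [0, 2.6, 0, 1.2, 0, 0, 0], [0, 3, 0, 1.7, 0, 0, 0]])

```text
time_s: 18.45
tcp_pos: [0.5371, -0.1726, 0.1754]
tool_rot: [-0.0, -0.149, 0.989, 0.0]
wrist_force: [2.0, 0.6, 1.1]
finger_gap: -0.0001
finger_force: 0.8
```

Run:
```python
from rel import *
rep((.047,.165))
c=snap("scene","s9.png")
J=c.astype(int);w=J[170:240,250:305];m=(w[...,0]>110)&(w[...,1]<70)&(w[...,2]<70);yy,xx=np.nonzero(m);print("red",len(xx),np.c_[xx+250,yy+170].mean(0) if len(xx) else None)
for th in(60,45,30,20,10,0):
    t=np.radians(th);P=np.r_[A+(.084-.056*np.cos(t))*u,.176+.056*np.sin(t)];print(th,proj("scene",P).round(1))
```

```text
rho 0.0501 lat 0.0001 tcpz 0.1748 F [ 0.9651 -0.4326 -0.0203] t 18.5
0.047 0.165 [ 0.3103 -0.0084  0.9819]
red 4 [280.  207.5]
60 [275.8 204. ]
45 [276.3 203.8]
30 [276.8 205. ]
20 [277.1 206.4]
10 [277.3 208.2]
0 [277.4 210.5]
```

Request:
apply_moves(motion=[[0, 0.2, 0, 0.4, 0, 0, 0], [0, 0.4, 0, 0.8, 0, 0, 0], [0, 0.4, 0, 1, 0, 0, 0], [0, 0.4, 0, 1, 0, 0, 0]])

```text
time_s: 19.05
tcp_pos: [0.5334, -0.1736, 0.1656]
tool_rot: [-0.001, -0.149, 0.989, 0.0]
wrist_force: [-0.1, -0.9, -0.2]
finger_gap: -0.0001
finger_force: 0.0
```

Request:
apply_moves(motion=[[0, 0, 0, 0.1, 0, 0, 0], [0, 0, 0, 0.2, 0, 0, 0], [0, 0, 0, 0.2, 0, 0, 0]])

```text
time_s: 19.42
tcp_pos: [0.5336, -0.1736, 0.1638]
tool_rot: [-0.0, -0.149, 0.989, 0.0]
wrist_force: [-0.6, -0.2, 0.9]
finger_gap: -0.0003
finger_force: 0.2
```

Request:
apply_moves(motion=[[0, 0, 0, 0.15, 0, 0, 0], [0, 0, 0, 0.3, 0, 0, 0], [0, 0, 0, 0.3, 0, 0, 0]])

```text
time_s: 19.8
tcp_pos: [0.5336, -0.1735, 0.1607]
tool_rot: [-0.0, -0.149, 0.989, 0.0]
wrist_force: [0.5, 0.1, -0.0]
finger_gap: 0.0003
finger_force: 0.0
```

Request:
apply_moves(motion=[[0, 0, 0, 0.1, 0, 0, 0], [0, 0, 0, 0.2, 0, 0, 0], [0, 0, 0, 0.2, 0, 0, 0]])

```text
time_s: 20.18
tcp_pos: [0.5336, -0.1735, 0.1588]
tool_rot: [-0.0, -0.149, 0.989, 0.0]
wrist_force: [-0.4, -1.2, 0.1]
finger_gap: 0.0001
finger_force: 0.1
```

Run:
```python
from rel import *
rep()
c=snap("scene","s10.png")
J=c.astype(int);w=J[180:240,250:305]
for y in range(196,226): print(y,"".join("R" if a>90 and b<70 and d<70 else ("#" if max(a,b,d)<60 else ("o" if max(a,b,d)<120 else ".")) for a,b,d in J[y,252:304]))
p,q=toolmat()
for z in(0,-.01,-.02):print(z,proj("scene",p+[0,0,-z]))
```

```text
rho 0.0472 lat 0.0001 tcpz 0.1588 F [-0.1293  0.3675  1.2892] t 20.225
196 .....o#######################...o########o..........
197 ......o######################..o########o...........
198 .......o###############################o............
199 ........o#############################o.............
200 ........oo###########################o..............
201 .......oooo#########################o...............
202 .......ooooo#######################o................
203 ......ooooooo#####################o.................
204 ......oooooooooooo############oooo..................
205 .....oooooooooooooo##########o......................
206 .....oooooooooooooo##ooooo###.......................
207 .....oooooooooooooo##oo#oo###.......................
208 .....oooooooooooooo##oo#oo##o.......................
209 o...ooooo..ooooooooo#ooooo##o.......................
210 ooooo........ooooooo#ooooo##o.......................
211 oooooo.........ooooo#ooooo##R.......................
212 ..oooo.........ooooo#oo#oo##R.................o.....
213 oo.o.oo.........oooo#oooooooR................oo.....
214 oooo.ooo.........oooooooooo.o...............ooo.....
215 ooooooo#o..........ooooooo.................oooo.....
216 ooooooo##o.........o......................ooooo.....
217 ooooooo###oo..............................ooooo.....
218 ooooooo###oooo..........................ooooooo.....
219 ooooooo##oooooooo.o.................ooo.ooooooo.....
220 ooooooo##oooooooooo..........oo..ooo.....oooooo.....
221 ooooooo##oooooooooo.........oooo........oooooooo....
222 oooooo###ooooooooo...........ooo........ooooooo.....
223 ooooooo##ooooooo#oo.........o#oo........ooooooo.....
224 ooooooo##o#ooooo##############oo.......oooooooo.....
225 ooooooo####ooooo###############o........ooooooo.....
0 [276.9854 218.9356]
-0.01 [276.8647 216.4351]
-0.02 [276.743  213.9141]
```

Request:
apply_moves(motion=[[0, 0, 0, 0.1, 0, 0, 0], [0, 0, 0, 0.2, 0, 0, 0], [0, 0, 0, 0.2, 0, 0, 0]])

```text
time_s: 20.65
tcp_pos: [0.5336, -0.1734, 0.1567]
tool_rot: [-0.0, -0.149, 0.989, 0.0]
wrist_force: [-0.2, -0.3, -0.1]
finger_gap: -0.0004
finger_force: 0.0
```

Request:
apply_moves(motion=[[0, 0, 0, 0.1, 0, 0, 0], [0, 0, 0, 0.2, 0, 0, 0], [0, 0, 0, 0.2, 0, 0, 0]])

```text
time_s: 21.02
tcp_pos: [0.5338, -0.1737, 0.156]
tool_rot: [-0.0, -0.149, 0.989, 0.001]
wrist_force: [-5.2, 3.4, 14.7]
finger_gap: -0.0001
finger_force: 7.6
```

Request:
apply_moves(motion=[[0, 0, 0, 0.1, 0, 0, 0], [0, 0, 0, 0.12, 0, 0, 0], [0, 0, 0, 0.12, 0, 0, 0]])

```text
time_s: 21.4
tcp_pos: [0.5339, -0.1737, 0.1557]
tool_rot: [0.0, -0.149, 0.989, 0.001]
wrist_force: [-9.8, 5.2, 26.4]
finger_gap: 0.0
finger_force: 13.2
```

Solid stop at 26 N. I'll retreat upwards and look.

Request:
apply_moves(motion=[[0, 0, 0, -0.3, 0, 0, 0], [0, 0, 0, -4, 0, 0, 0], [0, 0, 0, -9, 0, 0, 0], [0, -4, 12, -12, 0, 0, 0], [0, -4, 18, -12, 0, 0, 0]])

```text
time_s: 22.02
tcp_pos: [0.5286, -0.0562, 0.2663]
tool_rot: [0.001, -0.148, 0.989, -0.0]
wrist_force: [0.8, 0.7, 0.3]
finger_gap: -0.0001
finger_force: 0.0
```

Run:
```python
from ring import *
b=snap("top","t11.png");c=snap("scene","s11.png")
f=lambda im,x,y:cv2.resize(im[y:y+75,x:x+62,::-1],(400,484),interpolation=cv2.INTER_CUBIC)
cv2.imwrite("pics/z8.png",np.hstack([f(b,350,215),f(c,248,180)]))
yaw=.29;u=np.array([np.cos(yaw),np.sin(yaw)]);A=np.array([.4885,-.187])
for n,I in(("top",b),("scene",c)):
    J=I.astype(int);l,t=(345,210) if n=="top" else (250,185)
    w=J[t:t+70,l:l+60];yy,xx=np.nonzero((w[...,0]>100)&(w[...,1]<70)&(w[...,2]<70));print(n,len(xx),xx.mean()+l,yy.mean()+t)
    for th in(0,5,10,20): k=np.radians(th);print(th,proj(n,np.r_[A+(.084-.054*np.cos(k))*u,.178+.054*np.sin(k)]).round(1))
for z in(.168,.170,.173): print(ringfit("scene",c,.067,z,.4885,-.188)[:1])
```

```text
top 64 378.421875 246.375
0 [380.8 250.6]
5 [381.  250.3]
10 [381.2 249.9]
20 [381.4 248.8]
scene 34 276.2352941176471 211.5
0 [277.3 210.4]
5 [277.3 209.3]
10 [277.2 208.2]
20 [277.  206.4]
[[48.8617, 0.4855, -0.19]]
[[48.7617, 0.4885, -0.189]]
[[48.8303, 0.4915, -0.188]]
```

View pics/z8.png

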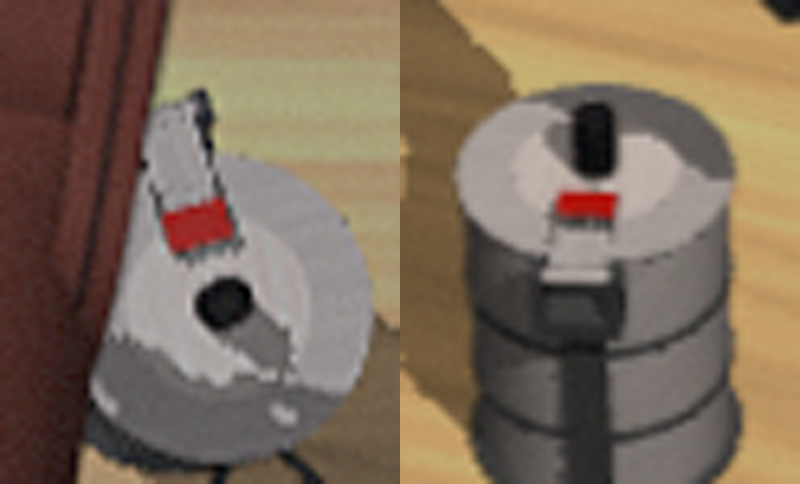

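The picture shows the lid flat on the rim. The clip lies level on the lid, with its red tab at scene pixel (276,211.5); the 0° prediction is (277,210.4). The gripper is clear of everything, so I'll hand in.

Request:
apply_moves(motion=[[0, 0, 0, 0, 0, 0, 0], [0, 0, 0, 0, 0, 0, 0], [0, 0, 0, 0, 0, 0, 0]])

```text
time_s: 22.5
tcp_pos: [0.5277, -0.0592, 0.2654]
tool_rot: [-0.0, -0.147, 0.989, -0.0]
wrist_force: [0.3, 0.3, 0.2]
finger_gap: 0.0001
finger_force: 0.0
```

```bash
python3 -c "
from cell import robot
print(robot.finish_job())"
```

```text
the job is handed in; nothing more can be done
None
```

The lid is flat on the top tier and the clip is pressed down onto it to a firm stop at about 26 N; I handed the job in at 22.5 s with the arm clear, and no verdict came back.

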